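# Screw the protective cap onto the cleaned lens

## Task

Put the orange-handled screw cap onto the threaded collar of the lens that stands in the red-jawed holder: turn it back (anticlockwise from above) until you feel the thread drop into place, then screw it forward (clockwise) until it is fully home, its rim seated on the lens, and let go. Leave the camera, the round tin and the rubber blower undisturbed.

Things in the scene. Friction and masses are not known exactly. Their poses are not given: they have to be found in the camera images.
- cap: loose dark metal screw cap, 60 mm diameter, 51 mm tall, about 90 g, upright on the bench at the start. Origin: centre of the rim's underside; z up, x along its orange finger bar. Knurled skirt from 0 to 27 mm above the origin; its bore is 51.6 mm, flared at the mouth, with three 4 mm lugs inside, 120 degrees apart, undersides 6 mm above the rim
- cap_bar (a point): centre of the cap's orange finger bar, 39 mm above the cap's origin. The bar is 46 mm long (x), 14 mm wide (y) and 24 mm high, and stands on the flat round top of the cap (27 mm above the origin), its own top at 51 mm
- lens: black lens standing front up in an immovable aluminium holder (88 mm diameter, three jaws up to 32 mm high, one red). Origin: centre of the holder's underside, on the bench; z up along the lens axis. Barrel 58 to 62 mm in diameter, ending in a flat shoulder 75 mm above the bench; its yaw does not tell where the thread starts. The collar slips round in the lens if forced with over 2 N m
- lens_shoulder (a point): centre of the flat shoulder, 75 mm above the bench: the cap's origin lies here when fully home (then 1.5 mm axial, 1.8 mm side play). Dropped into the starts, the cap's rim is 5 mm above it. From there clockwise it runs down the thread, 5 mm in 70 degrees, then level to a stop, 90 to 101 degrees from the starts in all; it needs no push and little torque
- collar_top (a point): centre of the top of the steel collar, 22 mm above the shoulder, 48 mm diameter. Coarse right-hand thread, three starts 120 degrees apart, unseen, bearing new each time. Off the starts the cap rides 13 mm above the shoulder (16 mm if the lugs stand on stops 8 degrees wide); clockwise jams; anticlockwise, at most 115 degrees, under a light push, it drops in: 11 degrees of play, then a stop
- camera: loose black and silver camera body lying on its back, mount up, 130 x 115 x 44 mm, 0.55 kg; origin: centre of the underside of its black body. Leave alone
- tin: loose round aluminium filter tin, 57 mm diameter, 32 mm tall; origin: centre of underside. Leave alone
- blower: loose dark rubber blower bulb standing upright, 60 mm diameter, 95 mm tall with its nozzle up; origin: centre of underside. Leave alone
Things that resemble listed ones, but are neither listed nor needed, are in the scene too. What is meant by the cap is not green, and is the larger of those in its own colour.

How it is judged (in metres and radians):
On the way:
1. the cap sits level on the collar with its lugs dropped into the thread: rim 2.5 to 8 mm above the shoulder, within 4 mm of its axis (z of cap in the frame of lens_shoulder between 0.0025 and 0.008 m and horizontal distance between cap and lens_shoulder below 0.004 m and angle between cap's own z axis and vertical below 0.12 rad), for 0.1 s.
At the end, for the whole second after the job is handed in: The cap is screwed fully home on the lens: its rim within 1.6 mm of the shoulder, level within 0.06 rad, within 4 mm of the lens axis, at rest and released; the camera, tin and blower are still where they were (z of cap in the frame of lens_shoulder between -0.003 and 0.0016 m and horizontal distance between cap and lens_shoulder below 0.004 m and angle between cap's own z axis and vertical below 0.06 rad and linear speed of cap below 0.01 m/s and contact force between cap and the fingers below 0.1 N); the robot touches nothing.
It fails at once if the camera, the tin or the blower was shifted by more than 20 mm or tipped (distance of any of camera, tin, blower from where it was at the start of the episode above 0.02 m or angle between any of tin, blower, camera's own z axis and vertical above 0.3 rad).
It also fails if it takes over 64 s, if anything falls off the work surface, if the arm or the gripper's body presses on something with over 40 N, if the wrist force passes 120 N, or if a joint passes its speed limit or range.

## Robot

A 7-joint arm with a two-finger parallel gripper is mounted at the origin on the work surface. World frame = base frame: x ahead of the robot, y to its left, z up, the work surface at z = 0. Lengths are in m, angles in degrees, forces in N, time in s.
With the tool pointing down it reaches from about 0.425 to 0.875 m from the base axis. Payload 4.7 kg.
Tool frame: the origin (TCP) lies midway between the tips of the shut fingers; the grasp point (between the pads) lies 19 mm behind it; z points along the fingers, y is the direction in which the jaws open and shut (so a half turn about z gives the same grasp; the last joint's range is limited). The gripper opens to 87 mm and grips with 3 to 60 N. Pads are 19 mm wide; open, the fingers measure 117 mm over their backs; the gripper's body (75 mm by 190 mm) begins 51 mm behind the grasp point.
Start: joints at [-64.567, 18.392, -4.016, 83.108, 1.295, 78.541, -3.26], TCP at [0.271, 0.591, 0.223] pointing down, gripper open.
Joint ranges: [-163.93, 163.93], [-17.29, 119.83], [-79.2, 71.16], [3.27, 140.29], [-89.18, 269.18], [5.43, 117.66], [-154.24, 154.24]. Speed limits (degrees/s): [147.25, 147.25, 180, 180, 180, 180, 180].

## Interface

Orientations are given as [roll, pitch, yaw] about the fixed x, y, z axes, in that order (R = Rz(yaw) Ry(pitch) Rx(roll)).
In Python, from cell import env gives the robot as it stands. The module is installed in compiled form; this text tells all that it offers.
- The arm moves only by the tool servo_tool, never from a script. Its argument "plan" is a list of rows, each a list of 3 entries, a list of its own where there are three numbers: the opening, from 0 (shut) to 1 (fully open), then the shift along the tool's x, y, z in cm, then the turn, a rotation vector about the tool's x, y, z in degrees. A call has 1 to 20 rows; each row shifts and turns the pose as measured when the row begins, along the tool's axes as they then stand; what a row does not reach is not made up. A row lasts 1/12 s, in which the tool goes at most 41.7 mm and 7.16 degrees, less where a joint would pass 70% of its speed; a pose out of reach is approached as far as the arm can. A call is refused whole if a number of a shift passes 4.17 or a number of a turn 7.16, either way. A call with a gripper value outside its range is refused whole. The fingers move at their own pace and stop on an object; "force" is the grip in N (left out, the last holds). Time passes only in rows, so rows that do not move let the fingers close. It gives the time, the measured TCP pose, the force and the opening at its end, in the units of the state.
- env.get_obs(): the state, without advancing time (a new reading comes with each control period).
- env.read_camera(name): name is "side" or "top" or "wrist"; returns a dict with "image" (384x512x3 uint8, blue, green, red), "fx", "fy", "cx", "cy" (pixels), "k1" (the pictures are not rectified: a ray, as slopes to the right and down, at radius r is drawn at 1 + k1 r^2 times it, then the intrinsics apply), "rvec" (rotation vector, rad) and "tvec" (3), from world to camera coordinates, as OpenCV has them; the wrist camera has in their place "T_tool_cam" (4x4, takes a point from camera to tool coordinates, whose origin is the TCP and whose axes are the flange's). Camera axes: x right, y down, z forward; pixel columns grow to the right and rows downward; lengths in m; the calibration is good to about 2 mm. A picture is of the moment at which its call begins: read the wrist's pose just before it. There is no depth.
- env.sign_off(): hands the job in, once; it reports no verdict.
The state is a dict: "time_s": time; "qpos": joint angles; "joint_velocities": joint speeds; "effort": joint torques, N m; "tool_pos": TCP position; "tool_rot": TCP orientation; "force": force on the tool from outside, world axes, zero at the start; "wrist_torque": the same for the moment, N m; "grip_width": finger opening in m.
Only numpy, scipy, OpenCV 4.12 (cv2) and the standard library are available. Lean on these libraries where they do the work, as an engineer would, in place of code of your own. Each camera call takes 0.05 s, during which the arm holds its last target. There are 200 camera calls.

## Working session

There is one attempt and no reset: what is moved stays moved. The work goes in short steps, Python scripts to look and compute and a tool call to move; the robot and the scene stay as the last step left them, time stands still between calls to the robot, and variables do not carry over. Pictures are saved under pics/ and viewed, about 8 in all and at most 12, crops included, and the job is handed in when it is done.

Besides the shell and the picture viewer there is one more tool, called after "Call:" as name([rows], argument=value, ...), one row to a line, values as JSON. servo_tool: Moves the arm, as the interface text tells. Its arguments: {"type":"object","properties":{"plan":{"type":"array"},"force":{"type":"number"}},"required":["plan"]}

```bash
mkdir -p pics; cat > h.py <<'E'
import numpy as np, cv2
from scipy.spatial.transform import Rotation as R
from cell import env
def cam(n):
    o=env.get_obs(); c=env.read_camera(n)
    if n=='wrist':
        T=np.eye(4);T[:3,:3]=R.from_euler('xyz',o['tool_rot'],degrees=True).as_matrix();T[:3,3]=o['tool_pos']
        W=T@np.array(c['T_tool_cam'])
    else:
        M=cv2.Rodrigues(np.array(c['rvec'],float))[0];W=np.eye(4);W[:3,:3]=M.T;W[:3,3]=-M.T@np.array(c['tvec'],float).ravel()
    c['W']=W
    return c
def ray(c,u,v):
    d=np.array([(u-c['cx'])/c['fx'],(v-c['cy'])/c['fy']]);s=d.copy()
    for _ in range(30): s=d/(1+c['k1']*(s@s))
    w=c['W'][:3,:3]@np.array([s[0],s[1],1]); return c['W'][:3,3],w/np.linalg.norm(w)
def onz(c,u,v,z):
    o,d=ray(c,u,v); return o+d*(z-o[2])/d[2]
def proj(c,p):
    q=np.linalg.inv(c['W'])@np.append(p,1);s=q[:2]/q[2];s=s*(1+c['k1']*(s@s));return s[0]*c['fx']+c['cx'],s[1]*c['fy']+c['cy']
def cross(a,b):
    (o1,d1),(o2,d2)=a,b
    t=np.linalg.lstsq(np.array([d1,-d2]).T,o2-o1,rcond=None)[0];p,q=o1+t[0]*d1,o2+t[1]*d2
    return (p+q)/2,np.linalg.norm(p-q)
E
python3 - <<'E'
from h import *
print(env.get_obs())
ims=[]
for n in('top','side'):
    c=cam(n);print(n,c['W'].round(3),c['fx'],c['k1']);cv2.imwrite(f'pics/{n}0.png',c['image']);ims.append(c['image'])
    h=cv2.cvtColor(c['image'],cv2.COLOR_BGR2HSV)
    for nm,lo,hi in(('orange',(6,130,90),(22,255,255)),('red',(0,150,70),(5,255,255))):
        m=cv2.inRange(h,lo,hi);k,_,s,ce=cv2.connectedComponentsWithStats(m)
        for i in range(1,k):
            if s[i,4]>15:print(nm,s[i],ce[i].round(1),onz(c,*ce[i],.05).round(3))
E
```

```text
{'time_s': 0.0, 'qpos': array([-64.56711119,  18.44095431,  -4.0163505 ,  83.17493175,
         1.29464336,  78.54131428,  -3.26024589]), 'joint_velocities': array([ 0.05112094,  0.05245163,  0.0148809 ,  0.08820183, -0.05366287,
        0.04613302,  0.04056026]), 'effort': array([ 2.07528051e-04, -4.91287744e+01, -4.04001307e-01, -3.12527490e+01,
       -6.39008288e-02,  4.37220780e-02,  1.72703194e-04]), 'tool_pos': array([0.27064393, 0.59035992, 0.2214399 ]), 'tool_rot': array([-1.79888028e+02,  5.16065101e-03,  1.55377327e+02]), 'force': array([-0.01277437,  0.00629008, -0.01037502]), 'wrist_torque': array([1.40153690e-03, 1.45937356e-02, 6.78165538e-05]), 'grip_width': 0.08717384442659344}
top [[ 0.02  -0.997  0.076  0.486]
 [-1.    -0.019  0.011  0.008]
 [-0.01  -0.076 -0.997  1.038]
 [ 0.     0.     0.     1.   ]] 378.0022910494012 -0.12755515743250886
orange [     0     32    512    352 115161] [251.5 221.1] [0.496 0.042 0.05 ]
orange [341 189  10  11  61] [345.3 193.9] [ 0.572 -0.203  0.05 ]
orange [349 224  17  15 131] [357.3 231. ] [ 0.475 -0.235  0.05 ]
orange [  0 315   7   7  25] [  2.8 318.5] [0.202 0.739 0.05 ]
red [434  63  11  23  90] [438.6  74. ] [ 0.914 -0.472  0.05 ]
side [[ 0.917 -0.237  0.321  0.201]
 [-0.399 -0.517  0.757 -0.906]
 [-0.014 -0.822 -0.569  0.803]
 [ 0.     0.     0.     1.   ]] 489.90198604690136 -0.1649016520008375
orange [     0      0    512    384 105600] [212.4 186.3] [0.522 0.15  0.05 ]
orange [283 265  10  15  93] [287.6 271.5] [ 0.561 -0.228  0.05 ]
orange [241 281  23  18 281] [252.4 289.4] [ 0.471 -0.245  0.05 ]
orange [197 297  19  24 266] [206.2 308.5] [ 0.365 -0.256  0.05 ]
red [485 300  18  21 112] [493.1 310.3] [ 0.892 -0.513  0.05 ]
```

```bash
python3 -c "
import cv2,numpy as np
cv2.imwrite('pics/both.png',cv2.resize(np.vstack([cv2.imread('pics/top0.png'),cv2.imread('pics/side0.png')]),(400,600),interpolation=cv2.INTER_AREA))"
```

```text
(no output)
```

View pics/top0.png

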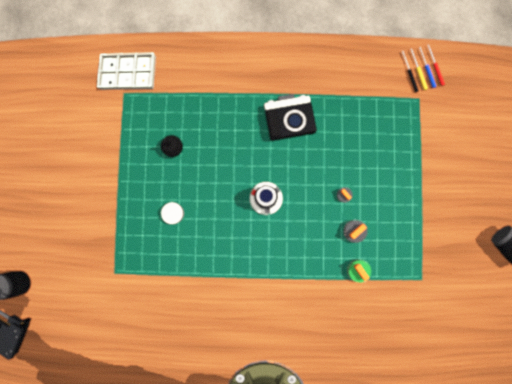

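View pics/side0.png

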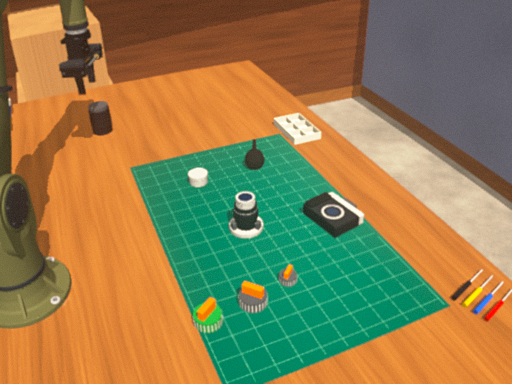

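The top view shows three possible caps: dark and large at (357,231), dark and small at (345,194), and green at (360,271). The description fits the large dark one, which is at (252,290) in the side view. The lens in its holder is at (266,197) in the top view and (245,198) in the side view. The other things are the camera (290,120), the blower (171,146) and the tin (172,213).

```bash
cat >> h.py <<'E'
def go(target,yaw=None):
    "print shift in tool cm and yaw turn about tool z needed"
    o=env.get_obs();M=R.from_euler('xyz',o['tool_rot'],degrees=True).as_matrix()
    print('tool',o['tool_pos'].round(4),o['tool_rot'].round(2),'q7',round(o['qpos'][6],1),'shift cm',(M.T@(np.array(target)-o['tool_pos'])*100).round(2),end=' ')
    if yaw is not None: print('tz',round(-((yaw-o['tool_rot'][2]+180)%360-180),1))
    print('F',o['force'].round(2),'w',round(o['grip_width'],4),'t',o['time_s'])
E
python3 - <<'E'
from h import *
T=cam('top');S=cam('side')
def bar(c,x0,y0,x1,y1):
    h=cv2.cvtColor(c['image'],cv2.COLOR_BGR2HSV);m=cv2.inRange(h,(6,130,90),(22,255,255));z=np.zeros_like(m);z[y0:y1,x0:x1]=m[y0:y1,x0:x1]
    return cv2.minAreaRect(cv2.findNonZero(z)),np.argwhere(z)[:,::-1].mean(0)
r,ct=bar(T,343,218,372,243);_,cs=bar(S,235,275,270,305)
print(r,cs);p,e=cross(ray(T,*ct),ray(S,*cs));print('bar',p.round(4),e)
b=cv2.boxPoints(r);q=np.array([onz(T,*x,.045) for x in b]);print(q.round(3))
L,e=cross(ray(T,266.5,196),ray(S,245,197));print('collar',L.round(4),e)
i=T['image'];cv2.imwrite('pics/crop.png',cv2.resize(np.hstack([i[155:290,225:385],S['image'][180:335,180:340][:135]]),None,fx=2.4,fy=2.4,interpolation=cv2.INTER_CUBIC))
go([*p[:2],.20]);go([.55,0,.2])
E
```

```text
((357.3717041015625, 230.92478942871094), (7.33762264251709, 17.967769622802734), 48.8140754699707) [252.42198582 289.36524823]
bar [ 0.4743 -0.2372  0.0412] 0.00040175379580348927
[[ 0.466 -0.212  0.045]
 [ 0.498 -0.248  0.045]
 [ 0.483 -0.261  0.045]
 [ 0.452 -0.225  0.045]]
collar [0.5587 0.0046 0.098 ] 0.0007266712643434735
tool [0.2708 0.5906 0.2219] [-179.93    0.    155.37] q7 -3.3 shift cm [-52.99 -66.76   2.27] F [-0.33  0.35 -0.36] w 0.087 t 0.2
tool [0.2708 0.5906 0.2219] [-179.93    0.    155.37] q7 -3.3 shift cm [-49.99 -42.05   2.24] F [-0.33  0.35 -0.36] w 0.087 t 0.2
```

View pics/crop.png

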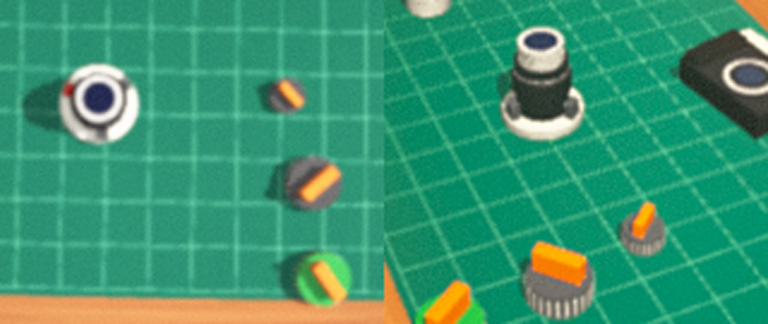

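The crop confirms it: the middle cap, at (313,183) in the crop, is dark and larger than the other orange-handled dark one. The green cap is excluded. I'm setting out by way of the lens.

Call:
servo_tool([
  [0.5,[-1.5,-1.3,0],[0,0,0]],
  [0.5,[-2.8,-2.4,0],[0,0,0]],
  [0.5,[-2.8,-2.4,0],[0,0,0]],
  [0.5,[-2.8,-2.4,0],[0,0,0]],
  [0.5,[-2.8,-2.4,0],[0,0,0]],
  [0.5,[-2.8,-2.4,0],[0,0,0]],
  [0.5,[-2.8,-2.4,0],[0,0,0]],
  [0.5,[-2.8,-2.4,0],[0,0,0]],
  [0.5,[-2.8,-2.4,0],[0,0,0]],
  [0.5,[-2.8,-2.4,0],[0,0,0]],
  [0.5,[-2.8,-2.4,0],[0,0,0]],
  [0.5,[-2.8,-2.4,0],[0,0,0]],
  [0.5,[-2.8,-2.4,0],[0,0,0]],
  [0.5,[-2.8,-2.4,0],[0,0,0]],
  [0.5,[-2.8,-2.4,0],[0,0,0]],
  [0.5,[-2.8,-2.4,0],[0,0,0]],
  [0.5,[-2.8,-2.4,0],[0,0,0]],
  [0.5,[0,0,0],[0,0,0]],
], force=40)

```text
time_s: 1.7
tool_pos: [0.534, 0.0127, 0.2167]
tool_rot: [-179.9, -0.1, 155.9]
force: [-0.8, -1.1, 0.2]
grip_width: 0.0432
```

```bash
python3 - <<'E'
from h import *
go([.474,-.237,.16],132)
c=cam('wrist');cv2.imwrite('pics/w0.png',c['image'])
print(np.array(c['T_tool_cam']).round(3),c['fx'],proj(c,[.5587,.0046,.097]),proj(c,[.474,-.237,.04]))
E
```

```text
tool [0.534  0.0127 0.2167] [-1.7991e+02 -1.2000e-01  1.5592e+02] q7 63.5 shift cm [ -4.72 -25.24   5.7 ] tz 23.9
F [-0.82 -1.13  0.24] w 0.0432 t 1.7
[[-0.001 -0.968 -0.249  0.069]
 [ 1.    -0.001 -0.001 -0.001]
 [ 0.    -0.249  0.968 -0.162]
 [ 0.     0.     0.     1.   ]] 272.3874648147685 (np.float64(257.7350542621744), np.float64(208.67185928176607)) (np.float64(63.86951154727356), np.float64(210.28009739999214))
```

Call:
servo_tool([
  [0.5,[-0.4,-2,0.4],[0,0,0]],
  [0.5,[-0.7,-3.6,0.8],[0,0,0]],
  [0.5,[-0.7,-3.6,0.8],[0,0,0]],
  [0.5,[-0.7,-3.6,0.8],[0,0,0]],
  [0.5,[-0.7,-3.6,0.8],[0,0,0]],
  [0.5,[-0.7,-3.6,0.8],[0,0,0]],
  [0.5,[-0.7,-3.6,0.8],[0,0,0]],
  [0.5,[-0.3,-1.8,0.4],[0,0,0]],
  [0.5,[0,0,0],[0,0,6]],
  [0.5,[0,0,0],[0,0,6]],
  [0.5,[0,0,0],[0,0,6]],
  [0.5,[0,0,0],[0,0,6]],
  [0.5,[0,0,0],[0,0,0]],
])

```text
time_s: 2.83
tool_pos: [0.4735, -0.2308, 0.1545]
tool_rot: [179.8, -0.7, 131.9]
force: [-0.1, 0.1, -0.1]
grip_width: 0.0436
```

```bash
python3 - <<'E'
from h import *
c=cam('wrist');h=cv2.cvtColor(c['image'],cv2.COLOR_BGR2HSV);m=cv2.inRange(h,(6,150,120),(22,255,255))
print('pred',proj(c,[.474,-.237,.051]))
for k in sorted(cv2.findContours(m,0,2)[0],key=cv2.contourArea)[-4:]:
    r=cv2.minAreaRect(k);q=np.array([onz(c,*x,.051) for x in cv2.boxPoints(r)]);print(r,'c',q.mean(0).round(4),'edges',[(round(np.hypot(*d),4),round(np.degrees(np.arctan2(d[1],d[0])),1)) for d in (q[1:3]-q[:2])[:,:2]])
cv2.imwrite('pics/w1.png',c['image'])
go([.474,-.237,.1],132)
E
```

```text
pred (np.float64(251.26290841900513), np.float64(194.58708935057467))
((252.0, 169.5), (3.0, 12.0), 90.0) c [ 0.4574 -0.2173  0.051 ] edges [(np.float64(0.0119), np.float64(41.8)), (np.float64(0.003), np.float64(-47.9))]
((325.0, 225.0), (10.0, 10.0), 90.0) c [ 0.5532 -0.2103  0.051 ] edges [(np.float64(0.0104), np.float64(41.7)), (np.float64(0.0111), np.float64(-44.3))]
((167.4117889404297, 126.35295104980469), (44.626548767089844, 12.611852645874023), 14.03624439239502) c [ 0.3696 -0.24    0.051 ] edges [(np.float64(0.012), np.float64(112.6)), (np.float64(0.0416), np.float64(27.9))]
tool [ 0.4736 -0.2306  0.1545] [179.75  -0.69 132.22] q7 70.4 shift cm [-0.57 -0.43  5.44] tz 0.2
F [-0.12  0.07  0.42] w 0.0435 t 2.8833
```

View pics/w1.png

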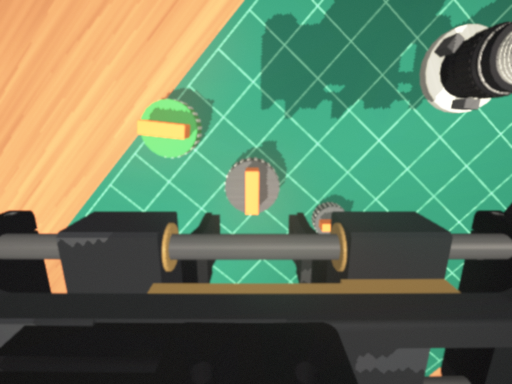

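The wrist view shows the dark cap at (252,185), with its orange bar running from (252,170) to (252,214). The bar is aligned with the tool x and centred between the fingers. The green cap at (168,128) and the small cap at (330,218) are clear of them.

```bash
cat >> h.py <<'E'
def lvl(yaw):
    o=env.get_obs();A=R.from_euler('xyz',o['tool_rot'],degrees=True);B=R.from_euler('xyz',[180,0,yaw],degrees=True)
    print('turn',np.degrees((A.inv()*B).as_rotvec()).round(2))
E
python3 - <<'E'
from h import *
lvl(132);go([.474,-.237,.03])
E
```

```text
turn [ 0.25 -0.69  0.22]
tool [ 0.4736 -0.2306  0.1545] [179.75  -0.69 132.22] q7 70.4 shift cm [-0.66 -0.46 12.44] F [-0.12  0.07  0.42] w 0.0435 t 2.8833
```

Call:
servo_tool([
  [0.5,[-0.3,-0.3,0.5],[0.2,-0.7,0.2]],
  [0.5,[-0.3,-0.2,2],[0,0,0]],
  [0.5,[0,0,2.5],[0,0,0]],
  [0.5,[0,0,2.5],[0,0,0]],
  [0.5,[0,0,1.5],[0,0,0]],
  [0.5,[0,0,0],[0,0,0]],
])

```text
time_s: 3.38
tool_pos: [0.4772, -0.2356, 0.0615]
tool_rot: [179.7, 0.4, 133.3]
force: [-0.6, -0.3, -0.6]
grip_width: 0.0439
```

```bash
python3 - <<'E'
from h import *
lvl(132);go([.474,-.237,.03])
c=cam('wrist');cv2.imwrite('pics/w2.png',c['image']);h=cv2.cvtColor(c['image'],cv2.COLOR_BGR2HSV);m=cv2.inRange(h,(6,150,120),(22,255,255));
for k in cv2.findContours(m,0,2)[0]:
    if cv2.contourArea(k)>60: x,y,w,hh=cv2.boundingRect(k);print(x,y,w,hh,onz(c,x+w/2,y+hh,.051).round(4),onz(c,x+w/2,y,.051).round(4))
E
```

```text
turn [0.27 0.37 1.3 ]
tool [ 0.4772 -0.2356  0.0615] [179.73   0.37 133.3 ] q7 75.7 shift cm [ 0.14 -0.35  3.14] F [-0.59 -0.34 -0.62] w 0.0439 t 3.3833
242 180 21 34 [ 0.4711 -0.2326  0.051 ] [ 0.4552 -0.2155  0.051 ]
89 105 72 29 [ 0.3774 -0.2483  0.051 ] [ 0.367  -0.2343  0.051 ]
```

Call:
servo_tool([
  [0.5,[0.1,-0.3,0.4],[0.3,0.4,1.3]],
  [0.5,[0,0,1.2],[0,0,0]],
  [0.5,[0,0,1.1],[0,0,0]],
  [0.5,[0,0,0.4],[0,0,0]],
  [0.5,[0,0,0],[0,0,0]],
])

```text
time_s: 3.85
tool_pos: [0.4775, -0.2377, 0.0321]
tool_rot: [179.8, 0.3, 132.1]
force: [-0.2, 0.2, -0.2]
grip_width: 0.0432
```

```bash
python3 - <<'E'
from h import *
lvl(132);go([.4745,-.237,.030])
E
```

```text
turn [0.18 0.28 0.09]
tool [ 0.4775 -0.2377  0.0321] [179.82   0.28 132.09] q7 76.5 shift cm [ 0.25 -0.18  0.21] F [-0.15  0.24 -0.17] w 0.0432 t 3.85
```

Call:
servo_tool([
  [0.5,[0.2,-0.2,0.2],[0.2,0.3,0]],
  [0.5,[0,0,0],[0,0,0]],
  [0,[0,0,0],[0,0,0]],
  [0,[0,0,0],[0,0,0]],
  [0,[0,0,0],[0,0,0]],
  [0,[0,0,0],[0,0,0]],
  [0,[0,0,0],[0,0,0]],
  [0,[0,0,0],[0,0,0]],
])

```text
time_s: 4.52
tool_pos: [0.4757, -0.2381, 0.0313]
tool_rot: [179.9, 0.1, 132.1]
force: [0.2, 0.4, -1.1]
grip_width: 0.0137
```

```bash
python3 - <<'E'
from h import *
lvl(132);go([.4745,-.237,.16])
c=cam('wrist');cv2.imwrite('pics/w3.png',c['image'])
E
```

```text
turn [0.05 0.08 0.11]
tool [ 0.4757 -0.2381  0.0313] [1.7995e+02 8.0000e-02 1.3211e+02] q7 76.7 shift cm [  0.14   0.   -12.87] F [ 0.21  0.41 -1.09] w 0.0137 t 4.5167
```

Call:
servo_tool([
  [0,[0,0,-1.5],[0,0,0]],
  [0,[0,0,-3.3],[0,0,0]],
  [0,[0,0,-3.3],[0,0,0]],
  [0,[0,0,-3.3],[0,0,0]],
  [0,[0,0,-2],[0,0,0]],
  [0,[1,2,0],[0,0,0]],
  [0,[1.6,3.4,0],[0,0,0]],
  [0,[1.6,3.4,0],[0,0,0]],
  [0,[1.6,3.4,0],[0,0,0]],
  [0,[1.6,3.4,0],[0,0,0]],
  [0,[0.7,1.4,0],[0,0,0]],
  [0,[0,0,0],[0,0,6.5]],
  [0,[0,0,0],[0,0,6.5]],
  [0,[0,0,0],[0,0,6.5]],
  [0,[0,0,0],[0,0,6.5]],
  [0,[0,0,0],[0,0,6.5]],
  [0,[0,0,0],[0,0,6.5]],
  [0,[0,0,0],[0,0,6.5]],
  [0,[0,0,0],[0,0,6.5]],
  [0,[0,0,0],[0,0,0]],
])

```text
time_s: 6.23
tool_pos: [0.5469, -0.0551, 0.1685]
tool_rot: [-179.7, -0.0, 77.4]
force: [-0.7, -0.8, -1.1]
grip_width: 0.0137
```

```bash
python3 - <<'E'
from h import *
lvl(80);go([.547,-.065,.16],80)
c=cam('wrist');cv2.imwrite('pics/w4.png',c['image'])
print(proj(c,[.5587,.0046,.097]),proj(c,[.5587+.024,.0046,.097]))
E
```

```text
turn [-0.26 -0.01 -2.58]
tool [ 0.5469 -0.0551  0.1685] [-179.74   -0.     77.42] q7 -4.4 shift cm [-0.97  0.23  0.85] tz -2.6
F [-0.67 -0.83 -1.14] w 0.0137 t 6.2333
(np.float64(253.79557599711652), np.float64(126.33076013898713)) (np.float64(281.9543898074019), np.float64(119.8631343240268))
```

View pics/w4.png

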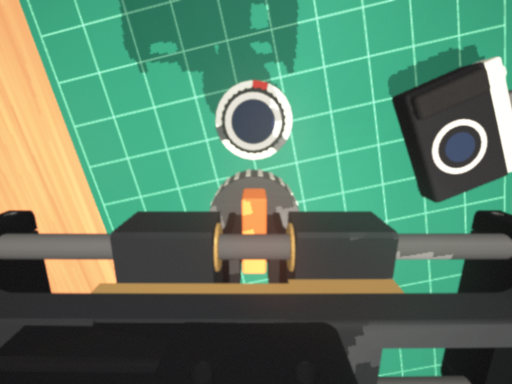

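```bash
cat >> h.py <<'E'
def collar(c,g=None):
    "outer edge of light collar ring: ellipse fit, and glass ellipse"
    u,v=g or proj(c,[.5587,.0046,.097]);u,v=int(u),int(v)
    im=c['image'];gr=cv2.cvtColor(im,cv2.COLOR_BGR2GRAY).astype(np.float32)
    s=cv2.warpPolar(gr,(120,180),(u,v),60,cv2.WARP_POLAR_LINEAR)  # 0.5px/col
    s=cv2.GaussianBlur(s,(3,5),0);d=np.diff(s,axis=1)
    return s,d,(u,v)
E
python3 - <<'E'
from h import *
im=cv2.imread('pics/w4.png');s,d,_=collar(dict(image=im),(253,119))
np.set_printoptions(linewidth=250)
print(s[::15,20:110:2].astype(int))
E
```

```text
[[ 81  82  81  81  82  83  83  82  84  89 106 147 204 234 238 240 242 244 216 150 123 170 233 254 255 255 255 255 252 239 212 198 198 186 180 179 177 175 171 168 166 164 161 158 157]
 [ 82  82  82  82  82  83  83  83  84  84  85 108 166 235 253 254 255 255 253 221 168 119 131 180 208 231 242 239 241 223 183 166 168 177 185 193 191 181 172 165 162 159 159 159 159]
 [ 80  81  81  81  81  81  82  81  82  82  82  82  89 120 180 221 229 230 230 217 189 136 134 204 247 254 254 254 254 252 226 178 160 158 158 157 158 158 157 158 158 160 169 188 196]
 [ 80  80  79  80  80  79  79  79  80  79  79  80  81  90 134 191 220 229 230 229 212 168 123 136 210 250 254 255 255 254 245 215 191 179 177 175 174 172 171 169 156 134 118 112 111]
 [ 77  78  78  78  78  77  78  78  77  77  77  77  81 103 162 214 228 229 230 220 197 143 111 178 241 254 255 255 254 246 202 163 152 152 152 151 152 151 151 150 151 151 151 151 151]
 [ 77  77  76  76  75  75  76  76  75  75  74  80 105 161 211 227 229 230 225 186 141  95  87 102 114 121 122 132 144 154 161 165 161 162 156 155 153 151 151 151 157 176 195 190 168]
 [
[... 396 characters left out ...]
4  75  84 122 188 221 230 231 232 229 209 145  91  86 125 193 226 238 239 239 235 216 174 123 109 107 106 105 105 105 104 104 104 103 103 103 103 103]
 [ 78  77  78  77  77  76  76  76  78  88 134 193 222 231 232 233 226 201 142  91  77  83 104 127 141 149 155 159 157 144 122 109 106 105 105 105 105 105 105 104 104 104 104 103 103]
 [ 78  79  80  78  78  78  78  78  79  93 144 204 226 231 233 232 226 196 128  87  86 134 205 230 238 240 241 244 236 207 149 131 138 148 157 166 178 190 197 195 186 184 188 187 180]
 [ 80  80  80  81  81  81  80  81  81  92 139 207 234 245 252 254 254 248 193 116 105 151 235 253 255 255 255 255 252 231 177 156 154 154 154 154 154 153 154 153 153 152 152 152 151]]
```

```bash
cat >> h.py <<'E'
def fitc(c,g):
    for _ in range(3):
        s,d,g=collar(c,g);P=[]
        for k in range(180):
            row=s[k]; a=np.where((row[30:60]<150)&(row[31:61]>=150))[0]
            b=np.where((row[50:70]>=165)&(row[51:71]<165))[0]
            P.append((a[0]+30.5 if len(a) else np.nan, b[0]+50.5 if len(b) else np.nan))
        P=np.array(P)*.5;t=np.radians(np.arange(180)*2);E=[]
        for j in(0,1):
            ok=abs(P[:,j]-np.nanmedian(P[:,j]))<4
            q=np.c_[g[0]+P[ok,j]*np.cos(t[ok]),g[1]+P[ok,j]*np.sin(t[ok])].astype(np.float32)
            E.append(cv2.fitEllipse(q))
        g=tuple(np.round(E[0][0]))
    return E
E
python3 - <<'E'
from h import *
c=cam('wrist');o=env.get_obs();print(o['tool_pos'],o['time_s'],c['W'][:3,3].round(4))
for e in fitc(c,(253,119)): print(e,onz(c,*e[0],.097).round(4))
for n,g in(('top',(266.5,196)),('side',(245,198))):
    h=cv2.cvtColor(cam(n)['image'],cv2.COLOR_BGR2HSV)
# glass in old top image
im=cv2.imread('pics/top0.png');m=(cv2.cvtColor(im,cv2.COLOR_BGR2GRAY)<90).astype(np.uint8);k=cv2.connectedComponentsWithStats(m);l=k[1][196,266];T=cam('top');print(k[2][l],k[3][l],onz(T,*k[3][l],.097).round(4))
E
```

```text
[ 0.5469099  -0.05501825  0.1685119 ] 6.3333 [0.5609 0.0105 0.3305]
((253.0633544921875, 120.99434661865234), (42.750274658203125, 44.50111389160156), 1.1286813020706177) [0.5587 0.0091 0.097 ]
((253.51368713378906, 120.65634155273438), (57.36830139160156, 58.37312698364258), 3.8818657398223877) [0.5591 0.0092 0.097 ]
[260 190  12  12 107] [265.77570093 195.39252336] [0.5599 0.0066 0.097 ]
```

```bash
python3 - <<'E'
from h import *
im=cv2.imread('pics/w4.png');cv2.imwrite('pics/w4c.png',cv2.resize(im[70:290,190:320],None,fx=2.7,fy=2.7,interpolation=cv2.INTER_CUBIC))
c=cam('wrist')
o=env.get_obs();A=R.from_euler('xyz',o['tool_rot'],degrees=True).as_matrix()
def tool(p): return proj(c,A@np.array(p)+o['tool_pos'])
zt=.0313-.027
for off in(0,.002,-.002):
  print(off,'bar end top',np.round(tool([off+.023,0,.0313-.051]),1),'end bottom',np.round(tool([off+.023,0,zt]),1),'disc30',[np.round(tool([off+.03*np.cos(a),.03*np.sin(a),zt]),1).tolist() for a in np.radians([-90,-45,0,45,90])],'rim far',np.round(tool([off+.03,0,.0313]),1))
E
```

```text
0 bar end top [256.  201.8] end bottom [255.7 190.6] disc30 [[209.8, 224.7], [222.3, 193.3], [255.8, 179.8], [289.2, 193.3], [301.7, 224.6]] rim far [255.5 171.6]
0.002 bar end top [256.  198.3] end bottom [255.7 187.5] disc30 [[209.7, 221.8], [222.2, 190.3], [255.8, 176.6], [289.3, 190.2], [301.8, 221.7]] rim far [255.5 168.9]
-0.002 bar end top [256.  205.3] end bottom [255.7 193.6] disc30 [[209.9, 227.5], [222.3, 196.4], [255.7, 182.9], [289.1, 196.3], [301.5, 227.4]] rim far [255.5 174.3]
```

View pics/w4c.png

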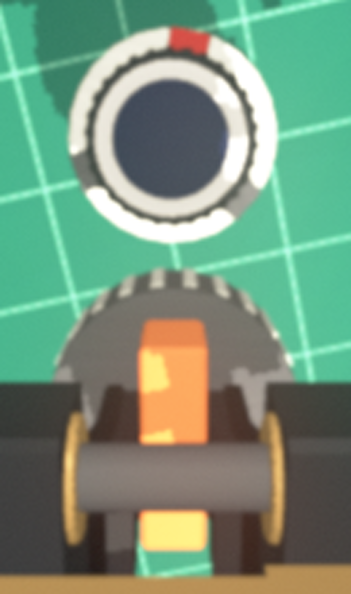

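The crop shows the collar centred at about (253,121) in the image. The cap's rim and bar edges match a cap centre 2 mm along tool +x from the TCP. I'm going above the collar now.

Call:
servo_tool([
  [0,[1,0,0],[-0.3,0,0]],
  [0,[2,-0.1,0],[0,0,0]],
  [0,[2,0,0],[0,0,0]],
  [0,[1.2,0,0],[0,0,0]],
  [0,[0,0,1],[0,0,0]],
  [0,[0,0,1],[0,0,0]],
  [0,[0,0,0.8],[0,0,0]],
  [0,[0,0,0],[0,0,0]],
])

```text
time_s: 7.2
tool_pos: [0.5598, 0.0088, 0.1379]
tool_rot: [179.8, -0.0, 77.9]
force: [-0.5, 0.3, -0.9]
grip_width: 0.0137
```

```bash
python3 - <<'E'
from h import *
lvl(77.4);go([.5596,.0065,.130])
c=cam('side');print(proj(c,[.5596,.0086,.097]),proj(c,[.5596,.0086,.106]));cv2.imwrite('pics/s1.png',c['image']);t=cam('top')['image']
a=c['image'][130:250,180:310];b=t[135:255,200:330]
cv2.imwrite('pics/s1c.png',cv2.resize(np.hstack([a,b]),None,fx=3,fy=3,interpolation=cv2.INTER_CUBIC))
E
```

```text
turn [ 0.16 -0.03  0.47]
tool [0.5598 0.0088 0.1379] [ 1.7984e+02 -3.0000e-02  7.7870e+01] q7 -9.7 shift cm [-0.23  0.03  0.79] F [-0.53  0.27 -0.93] w 0.0137 t 7.2
(np.float64(244.57960074567677), np.float64(196.4004902134389)) (np.float64(244.48305450636795), np.float64(193.4304344981823))
```

View pics/s1c.png

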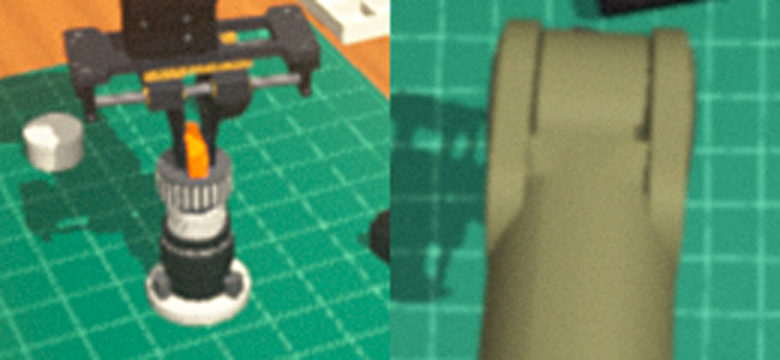

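In the side view the cap sits over the collar, about 1 px to the left of its axis. That agrees with the pending 2.3 mm correction. Next I correct and lower.

Call:
servo_tool([
  [0,[-0.2,0.03,0],[0.2,0,0.5]],
  [0,[0,0,0.3],[0,0,0]],
  [0,[0,0,0.3],[0,0,0]],
  [0,[0,0,0.2],[0,0,0]],
  [0,[0,0,0.2],[0,0,0]],
  [0,[0,0,0.2],[0,0,0]],
  [0,[0,0,0],[0,0,0]],
])

```text
time_s: 7.88
tool_pos: [0.5614, 0.0031, 0.1276]
tool_rot: [179.8, -0.1, 77.0]
force: [0.2, -0.1, -0.5]
grip_width: 0.0138
```

```bash
python3 - <<'E'
from h import *
lvl(77.4);go([.5596,.0065,.119]);print(env.get_obs()['wrist_torque'].round(2))
E
```

```text
turn [ 0.18 -0.09 -0.4 ]
tool [0.5614 0.0031 0.1276] [ 1.7982e+02 -9.0000e-02  7.7000e+01] q7 -9.4 shift cm [ 0.29 -0.25  0.86] F [ 0.25 -0.15 -0.47] w 0.0138 t 7.8833
[-0.11  0.06  0.01]
```

Call:
servo_tool([
  [0,[0.2,-0.2,0],[0.2,0,0]],
  [0,[0,0,0],[0,0,0]],
  [0,[0,0,0],[0,0,0]],
])

```text
time_s: 8.13
tool_pos: [0.5597, 0.0059, 0.1275]
tool_rot: [-180.0, -0.1, 77.0]
force: [-0.5, -0.7, -0.3]
grip_width: 0.0137
```

```bash
python3 - <<'E'
from h import *
lvl(77.4);go([.5596,.0065,.119]);print(env.get_obs()['wrist_torque'].round(2))
E
```

```text
turn [-0.04 -0.09 -0.4 ]
tool [0.5597 0.0059 0.1275] [-1.7996e+02 -9.0000e-02  7.7000e+01] q7 -9.7 shift cm [ 0.06 -0.02  0.85] F [-0.5  -0.71 -0.27] w 0.0137 t 8.1333
[-0.12  0.06 -0.  ]
```

Call:
servo_tool([
  [0,[0.05,0,0.3],[0,0,0]],
  [0,[0,0,0.2],[0,0,0]],
  [0,[0,0,0.2],[0,0,0]],
  [0,[0,0,0.1],[0,0,0]],
  [0,[0,0,0],[0,0,0]],
])

```text
time_s: 8.55
tool_pos: [0.5605, 0.0067, 0.1211]
tool_rot: [180.0, -0.2, 77.1]
force: [-2.0, 0.5, 2.4]
grip_width: 0.0137
```

```bash
python3 - <<'E'
from h import *
lvl(77.4);go([.5596,.0065,.119]);print(env.get_obs()['wrist_torque'].round(2))
E
```

```text
turn [ 0.02 -0.16 -0.35]
tool [0.5605 0.0067 0.1211] [ 1.7998e+02 -1.6000e-01  7.7050e+01] q7 -9.4 shift cm [-0.04 -0.09  0.21] F [-2.01  0.51  2.4 ] w 0.0137 t 8.55
[-0.    0.42  0.04]
```

Call:
servo_tool([
  [0,[0,-0.1,0.1],[0,0,0]],
  [0,[0,0,0.2],[0,0,0]],
  [0,[0,0,0.1],[0,0,0]],
  [0,[0,0,0],[0,0,0]],
])

```text
time_s: 8.88
tool_pos: [0.5605, 0.0066, 0.121]
tool_rot: [179.9, -0.3, 77.0]
force: [-1.2, 0.5, 1.1]
grip_width: 0.0135
```

```bash
python3 - <<'E'
from h import *
lvl(77.4);go([.5596,.0065,.119]);print(env.get_obs()['wrist_torque'].round(2))
E
```

```text
turn [ 0.1  -0.3  -0.37]
tool [0.5605 0.0066 0.121 ] [179.9   -0.3   77.03] q7 -9.4 shift cm [-0.03 -0.08  0.2 ] F [-1.24  0.52  1.14] w 0.0135 t 8.8833
[-0.01  0.42  0.04]
```

Call:
servo_tool([
  [0,[0,0.02,0.2],[0,0,-5]],
  [0,[0,0.02,0.2],[0,0,-5]],
  [0,[0,0.02,0.2],[0,0,-5]],
])

```text
time_s: 9.13
tool_pos: [0.561, 0.0081, 0.1184]
tool_rot: [179.8, -0.5, 92.5]
force: [-6.7, -0.8, 10.8]
grip_width: 0.0135
```

```bash
cat >> h.py <<'E'
def st(c=(.5600,.0085),off=.002):
    "cap centre error relative to lens estimate, rim height above shoulder"
    o=env.get_obs();A=R.from_euler('xyz',o['tool_rot'],degrees=True).as_matrix()
    p=o['tool_pos']+A@[off,0,.0313];print('rim-shoulder mm',round((p[2]-.075)*1e3,1),'err tool cm',(A.T@(np.array([*c,p[2]])-p)*100).round(2),'yaw',round(o['tool_rot'][2],1),'tilt',(A.T[:2,2]*57.3).round(2),'q7',round(o['qpos'][6],1),'F',o['force'].round(1),'M',o['wrist_torque'].round(2),'w',round(o['grip_width'],4),'t',o['time_s'])
E
python3 -c "
from h import *
st()"
```

```text
rim-shoulder mm 12.1 err tool cm [-0.19 -0.11 -0.  ] yaw 92.5 tilt [0.49 0.18] q7 5.9 F [-6.7 -0.8 10.8] M [-0.69  1.63 -0.21] w 0.0135 t 9.1333
```

Call:
servo_tool([
  [0,[-0.05,-0.08,0.1],[0,0.3,-5]],
  [0,[-0.02,-0.03,0.15],[0,0.2,-5]],
  [0,[0,0.02,0.15],[0,0,-5]],
])

```text
time_s: 9.38
tool_pos: [0.5592, 0.0064, 0.1183]
tool_rot: [179.7, -1.0, 108.2]
force: [-4.7, -2.0, 11.3]
grip_width: 0.0138
```

```bash
python3 -c "
from h import *
st()"
```

```text
rim-shoulder mm 12.0 err tool cm [-0.08  0.12 -0.  ] yaw 108.2 tilt [1.02 0.3 ] q7 21.9 F [-4.7 -2.  11.3] M [-0.63  1.16 -0.22] w 0.0138 t 9.3833
```

Call:
servo_tool([
  [0,[-0.03,0,0.1],[0.2,-0.5,-5]],
  [0,[0,0,0.15],[0,-0.5,-5]],
  [0,[0,0.02,0.15],[0,0,-5]],
])

```text
time_s: 9.63
tool_pos: [0.5614, 0.006, 0.1183]
tool_rot: [179.5, 0.1, 123.7]
force: [-3.1, 0.5, 10.7]
grip_width: 0.0138
```

```bash
python3 -c "
from h import *
st()"
```

```text
rim-shoulder mm 12.0 err tool cm [ 0.09 -0.   -0.  ] yaw 123.7 tilt [-0.08  0.49] q7 36.1 F [-3.1  0.5 10.7] M [ 0.25  1.   -0.21] w 0.0138 t 9.6333
```

Good: it's sliding level with low torque. I'll carry on anticlockwise.

Call:
servo_tool([
  [0,[0.02,0,0.15],[0.3,0,-5]],
  [0,[0,0.02,0.15],[0,0,-5]],
  [0,[0,0.02,0.15],[0,0,-5]],
])

```text
time_s: 9.88
tool_pos: [0.5632, 0.0079, 0.1183]
tool_rot: [179.5, 0.2, 139.4]
force: [-3.4, 0.9, 7.7]
grip_width: 0.0139
```

```bash
python3 -c "
from h import *
st()"
```

```text
rim-shoulder mm 12.0 err tool cm [ 0.09 -0.19 -0.  ] yaw 139.4 tilt [-0.16  0.48] q7 51.3 F [-3.4  0.9  7.7] M [ 0.02  0.78 -0.14] w 0.0139 t 9.8833
```

Call:
servo_tool([
  [0,[0.06,-0.1,0.15],[0.3,0,-5]],
  [0,[0.02,-0.04,0.15],[0,0,-5]],
  [0,[0,0.02,0.15],[0,0,-5]],
])

```text
time_s: 10.13
tool_pos: [0.5632, 0.0098, 0.1183]
tool_rot: [179.5, 0.3, 155.1]
force: [-4.9, -1.2, 11.5]
grip_width: 0.0138
```

```bash
python3 -c "
from h import *
st()"
```

```text
rim-shoulder mm 12.0 err tool cm [ 0.04 -0.28 -0.  ] yaw 155.1 tilt [-0.26  0.46] q7 66.5 F [-4.9 -1.2 11.5] M [-0.39  1.5  -0.31] w 0.0138 t 10.1333
```

Call:
servo_tool([
  [0,[0,-0.15,0.1],[0.3,0.2,-4]],
  [0,[0,-0.1,0.15],[0.2,0,-4]],
  [0,[0,-0.05,0.15],[0,0,-4]],
])

```text
time_s: 10.38
tool_pos: [0.5623, 0.0103, 0.1179]
tool_rot: [179.7, 0.1, 167.8]
force: [-4.8, 2.4, 9.7]
grip_width: 0.0137
```

```bash
python3 -c "
from h import *
st()"
```

```text
rim-shoulder mm 11.6 err tool cm [-0.01 -0.24 -0.  ] yaw 167.8 tilt [-0.06  0.28] q7 78.8 F [-4.8  2.4  9.7] M [ 0.2   1.53 -0.18] w 0.0137 t 10.3833
```

Call:
servo_tool([
  [0,[0,-0.1,0.15],[0,0,-5]],
  [0,[0,-0.05,0.15],[0,0,-5]],
  [0,[0,0,0.15],[0,0,-5]],
])

```text
time_s: 10.63
tool_pos: [0.5629, 0.0094, 0.1139]
tool_rot: [179.7, 0.3, -176.5]
force: [-1.6, -1.0, 9.9]
grip_width: 0.0138
```

```bash
python3 -c "
from h import *
st()"
```

```text
rim-shoulder mm 7.6 err tool cm [ 0.11 -0.09 -0.  ] yaw -176.5 tilt [-0.29  0.29] q7 94.4 F [-1.6 -1.   9.9] M [ 0.03  0.58 -0.63] w 0.0138 t 10.6333
```

Call:
servo_tool([
  [0,[0,0,0.2],[0,0,0]],
  [0,[0,0,0.2],[0,0,0]],
])

```text
time_s: 10.8
tool_pos: [0.5634, 0.0095, 0.1132]
tool_rot: [179.6, 0.3, -176.5]
force: [-5.1, 0.4, 13.4]
grip_width: 0.014
```

```bash
python3 -c "
from h import *
st()"
```

```text
rim-shoulder mm 6.9 err tool cm [ 0.16 -0.1  -0.  ] yaw -176.5 tilt [-0.35  0.43] q7 94.6 F [-5.1  0.4 13.4] M [-0.01  1.47 -0.53] w 0.014 t 10.8
```

Call:
servo_tool([
  [0,[0.15,-0.08,0],[0.3,0.3,0]],
  [0,[0.1,-0.05,0.1],[0,0,2]],
  [0,[0,0,0.2],[0,0,0]],
  [0,[0,0,0.2],[0,0,0]],
])

```text
time_s: 11.13
tool_pos: [0.5632, 0.0094, 0.1102]
tool_rot: [179.7, 0.4, -178.6]
force: [-4.6, -0.8, 18.9]
grip_width: 0.014
```

```bash
python3 -c "
from h import *
st()"
```

```text
rim-shoulder mm 3.9 err tool cm [ 0.15 -0.1  -0.  ] yaw -178.6 tilt [-0.37  0.29] q7 92.4 F [-4.6 -0.8 18.9] M [-0.01  1.49 -0.13] w 0.014 t 11.1333
```

Dropped in: rim at about 4–5 mm. Now clockwise.

Call:
servo_tool([
  [0,[0.1,0,0.05],[0,-0.3,5]],
  [0,[0.05,0,0.05],[0,0,5]],
  [0,[0,-0.02,0.05],[0,0,5]],
  [0,[0,-0.02,0.05],[0,0,5]],
])

```text
time_s: 11.47
tool_pos: [0.5632, 0.0066, 0.1104]
tool_rot: [179.6, 0.8, 160.9]
force: [-2.7, 0.4, 4.7]
grip_width: 0.0136
```

```bash
python3 -c "
from h import *
st()"
```

```text
rim-shoulder mm 4.0 err tool cm [ 0.2   0.05 -0.  ] yaw 160.9 tilt [-0.78  0.36] q7 72.3 F [-2.7  0.4  4.7] M [0.14 0.64 0.17] w 0.0136 t 11.4667
```

Call:
servo_tool([
  [0,[0.05,0,0.1],[0.2,0.5,5]],
  [0,[0.05,0,0.1],[0.1,0.3,5]],
  [0,[0,-0.02,0.1],[0,0,5]],
  [0,[0,-0.02,0.1],[0,0,5]],
])

```text
time_s: 11.8
tool_pos: [0.5629, 0.0057, 0.1088]
tool_rot: [179.9, 0.0, 140.3]
force: [-2.7, 0.4, 7.8]
grip_width: 0.0137
```

```bash
python3 -c "
from h import *
st()"
```

```text
rim-shoulder mm 2.5 err tool cm [ 0.2   0.03 -0.  ] yaw 140.3 tilt [-0.03  0.07] q7 52.5 F [-2.7  0.4  7.8] M [0.01 0.64 0.14] w 0.0137 t 11.8
```

Descending as it should (1.5 mm per 20°). I'll keep going.

Call:
servo_tool([
  [0,[0.03,0,0.1],[0,0,5]],
  [0,[0.02,-0.02,0.1],[0,0,5]],
  [0,[0,-0.02,0.1],[0,0,5]],
  [0,[0,-0.02,0.1],[0,0,5]],
])

```text
time_s: 12.13
tool_pos: [0.5618, 0.005, 0.1073]
tool_rot: [-180.0, 0.0, 119.7]
force: [-2.7, 0.9, 6.8]
grip_width: 0.0135
```

```bash
python3 -c "
from h import *
st()"
```

```text
rim-shoulder mm 1.0 err tool cm [ 0.2   0.01 -0.  ] yaw 119.7 tilt [-0.03 -0.03] q7 32.5 F [-2.7  0.9  6.8] M [0.07 0.82 0.16] w 0.0135 t 12.1333
```

Call:
servo_tool([
  [0,[0.02,-0.02,0.1],[0,0,5]],
  [0,[0.02,-0.02,0.1],[0,0,5]],
  [0,[0,-0.02,0.1],[0,0,5]],
  [0,[0,-0.02,0.1],[0,0,5]],
])

```text
time_s: 12.47
tool_pos: [0.5605, 0.0048, 0.106]
tool_rot: [-179.9, 0.1, 99.1]
force: [-2.7, 1.4, 9.7]
grip_width: 0.0136
```

```bash
python3 -c "
from h import *
st()"
```

```text
rim-shoulder mm -0.3 err tool cm [ 0.18  0.01 -0.  ] yaw 99.1 tilt [-0.06 -0.11] q7 12.6 F [-2.7  1.4  9.7] M [0.19 0.75 0.12] w 0.0136 t 12.4667
```

Call:
servo_tool([
  [0,[0.02,-0.02,0.1],[0,0,5]],
  [0,[0.02,-0.02,0.1],[0,0,5]],
  [0,[0,-0.02,0.1],[0,0,4]],
])

```text
time_s: 12.72
tool_pos: [0.5604, 0.0056, 0.1059]
tool_rot: [-179.9, 0.0, 84.7]
force: [-3.1, -0.5, 8.5]
grip_width: 0.0136
```

```bash
python3 -c "
from h import *
st()"
```

```text
rim-shoulder mm -0.4 err tool cm [ 0.08 -0.06  0.  ] yaw 84.7 tilt [-0.03 -0.06] q7 -1.4 F [-3.1 -0.5  8.5] M [-0.06  0.76  0.23] w 0.0136 t 12.7167
```

Level at the bottom now. A few degrees more should reach the stop.

Call:
servo_tool([
  [0,[0.02,-0.02,0.05],[0,0,4]],
  [0,[0,-0.02,0.05],[0,0,4]],
])

```text
time_s: 12.88
tool_pos: [0.5599, 0.0062, 0.106]
tool_rot: [-179.9, 0.0, 76.5]
force: [-2.4, 1.5, 6.7]
grip_width: 0.0139
```

```bash
python3 -c "
from h import *
st()"
```

```text
rim-shoulder mm -0.3 err tool cm [ 0.03 -0.04  0.  ] yaw 76.5 tilt [-0.04 -0.09] q7 -9.4 F [-2.4  1.5  6.7] M [0.27 0.75 0.75] w 0.0139 t 12.8833
```

The torque rose to 0.75 N m, so it's at the stop, 103° clockwise from the drop. I'm letting go.

Call:
servo_tool([
  [0,[0,0,0],[0,0,-1]],
  [0.5,[0,0,0],[0,0,0]],
  [0.5,[0,0,0],[0,0,0]],
  [0.5,[0,0,0],[0,0,0]],
  [0.5,[0,0,-0.5],[0,0,0]],
  [0.5,[0,0,-2],[0,0,0]],
  [0.5,[0,0,-3],[0,0,0]],
  [0.5,[0,0,-3],[0,0,0]],
  [0.5,[-2.5,0,-2],[0,0,0]],
  [0.5,[-3.5,0,0],[0,0,0]],
  [0.5,[-1,0,0],[0,0,0]],
  [0.5,[0,0,0],[0,0,0]],
])

```text
time_s: 13.88
tool_pos: [0.5435, -0.0637, 0.2143]
tool_rot: [-179.7, 0.4, 78.1]
force: [0.2, -0.1, -0.4]
grip_width: 0.0436
```

```bash
python3 - <<'E'
from h import *
st();c=cam('wrist');s=cam('side')
a=c['image'][0:230,150:400];b=cv2.resize(s['image'][140:255,185:310],(250,230))
cv2.imwrite('pics/end.png',cv2.resize(np.hstack([a,b]),None,fx=1.6,fy=1.6,interpolation=cv2.INTER_CUBIC))
def oc(c,x0,x1,y0,y1):
    m=cv2.inRange(cv2.cvtColor(c['image'],cv2.COLOR_BGR2HSV),(6,130,90),(22,255,255));z=np.zeros_like(m);z[y0:y1,x0:x1]=m[y0:y1,x0:x1]
    return np.argwhere(z)[:,::-1].mean(0)
u=oc(s,232,262,150,215);print('side bar',u,'expected',proj(s,[.5597,.0085,.114+.002]),'5mm higher',proj(s,[.5597,.0085,.121]))
z=proj(c,[.56,.0085,.126]);w=oc(c,int(z[0])-40,int(z[0])+40,int(z[1])-40,int(z[1])+40);print(w,z,cross(ray(s,*u),ray(c,*w)))
E
```

```text
rim-shoulder mm 108.0 err tool cm [ 7.22  0.15 -0.04] yaw 78.1 tilt [-0.35 -0.31] q7 -4.2 F [ 0.2 -0.1 -0.4] M [-0.02  0.07 -0.  ] w 0.0436 t 13.8833
side bar [244.83206107 190.88549618] expected (np.float64(244.42831948291092), np.float64(190.11190355498644)) 5mm higher (np.float64(244.37407874438847), np.float64(188.43489962637022))
[256.54612006 104.29868228] (np.float64(257.17748521257954), np.float64(109.820996351396)) (array([0.56155487, 0.01347139, 0.10993107]), np.float64(0.002038984658669556))
```

View pics/end.png

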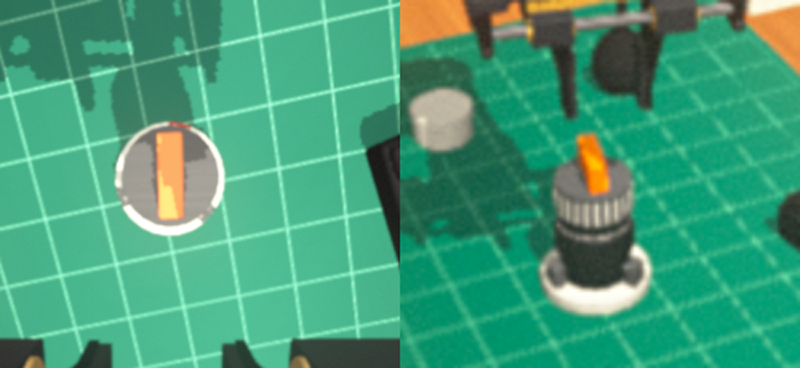

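The cap is level and concentric on the lens, with the rim on the barrel and the collar hidden. The tin, blower and camera are undisturbed as far as these views show. Handing in.

```bash
python3 -c "
from h import *
print(env.get_obs()['force'].round(2),env.sign_off())"
```

```text
the job is handed in; nothing more can be done
[ 0.8   0.67 -0.57] None
```

The orange-handled dark cap is screwed onto the lens collar and released, and the job is handed in at about 14 s of the 64 s allowed. I don't know the verdict, since the hand-in reports none.

- **Screwing on:** I turned the cap anticlockwise about 107° under a light push until it dropped in, with the rim reading 3.9 mm above the shoulder. I then turned it clockwise about 103° until the torque rose to 0.75 N m at the stop, with the rim reading -0.3 mm. The arm's rim readings looked about 1 mm low throughout.
- **Last checks:** The side and wrist pictures show the cap level and concentric, with the collar hidden and the gripper clear.
- **One check disagreed:** Fixing the bar from two views gave a height of 110 mm where 114 mm was expected, and about 5 mm off in y. The two sight lines missed each other by 2 mm, and one view also took in the bar's end faces. I trusted the arm's own height and the pictures instead.
- **Camera, tin and blower:** I did not touch them and saw no sign that they had moved, but I did not measure their positions again.

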